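# Check a warmed jar with the probe thermometer

### The arm

A 7-joint arm with a two-finger parallel gripper is mounted at the origin on the work surface. World frame = base frame: x ahead of the robot, y to its left, z up, the work surface at z = 0. Lengths are in mm, angles in rad, forces in N, time in s.
With the tool pointing down it reaches from about 400 to 875 mm from the base axis. Payload 6.5 kg.
Tool frame: the origin (TCP) lies at the very end of the fingers, on their centre line; the grasp point (between the pads) lies 19 mm behind it; z points along the fingers, y is the line along which they close (so a half turn about z gives the same grasp; the last joint's range is limited). The gripper opens to 88 mm and grips with 3 to 60 N. Pads are 18 mm wide; open, the fingers measure 123 mm over their backs; the gripper's body (75 mm by 187 mm) begins 45 mm behind the grasp point.
Start: joints at [1.133, 0.536, -0.004, 1.538, 0.003, 1.067, -0.071], TCP at [236.136, -605.582, 238.716] pointing down, gripper open.
Joint ranges: [-2.7, 2.7], [-0.37, 2.16], [-1.27, 1.26], [0.24, 2.4], [-1.31, 4.45], [0.19, 1.91], [-2.76, 2.76]. Speed limits (rad/s): [2.39, 2.39, 3.14, 3.14, 3.14, 3.14, 3.14].

### API

Orientations are given as a unit quaternion [x, y, z, w].
In Python, from bench import read_state, get_image, get_calibration, hand_in gives the robot as it stands.
- The arm moves only by the tool step_arm, never from a script. Its argument "moves" is a list of rows, each an object with "fingers": the closure, from -1 (fully open) to 1 (shut); "linear": the shift along the tool's x, y, z in m, a list of three; "turn": the turn, a rotation vector about the tool's x, y, z in degrees, a list of three. In form: [{"fingers": fingers, "linear": [dx, dy, dz], "turn": [ax, ay, az]}, ...]. A call has 1 to 12 rows; each row is the pose to reach, as a shift and turn from the pose commanded when the call began, along the tool's axes at that moment; what a row does not reach only later rows make up. A row lasts 1/12 s, in which the tool goes at most 41.7 mm and 7.16 degrees, less where a joint would pass 70% of its speed; a pose out of reach is approached as far as the arm can. A call with a gripper value outside its range is refused whole. The fingers move at their own pace and stop on an object; "force" is the grip in N (left out, the last holds). Time passes only in rows, so rows that repeat a pose let the fingers close. It gives the time, the measured TCP pose, the force, the opening and the grip force at its end, in the units of the state.
- read_state(): the state, without advancing time (a new reading comes with each control period).
- get_image(name): name is "scene" or "top" or "wrist"; returns the picture (480x640x3 uint8, blue, green, red); there is no depth.
- get_calibration(name): a dict with "mtx" (3x3 intrinsics, pixels), "T" (4x4, takes a point from camera to world coordinates); the wrist camera has in their place "tool_from_camera" (4x4, takes a point from camera to tool coordinates, whose origin is the TCP and whose axes are the flange's). Camera axes: x right, y up, looking along -z (the intrinsics and any distortion apply to the point x, -y, -z); pixel columns grow to the right and rows downward; lengths in mm; the calibration is good to about 2 mm. The wrist camera is an equidistant fisheye: a pixel r from the principal point sees the ray r / f radians off the axis. A picture is of the moment at which its call begins: read the wrist's pose just before it. get_calibration takes no time and is no camera call.
- hand_in(): hands the job in; it is judged then, once.
The state is a dict: "time": time; "joints": joint angles; "qvel": joint speeds; "effort": joint torques, N m; "position": TCP position; "ee_rot": TCP orientation; "ft_force": force on the tool from outside, world axes, zero at the start; "wrist_torque": the same for the moment, N m; "opening": finger opening in mm; "finger_force": force on a finger pad.
Only numpy, scipy, OpenCV 4.12 (cv2) and the standard library are available. Lean on these libraries where they do the work, as an engineer would, in place of code of your own. Each camera call takes 0.05 s, during which the arm holds its last target. There are 200 camera calls.

### The job

Set the lidded jar gently, upright and centred, on the small raised steel stand, so that it is off the cold counter, and let go of it. Then lift the probe thermometer out of its wooden holder and lower its stem through the hole in the jar's lid without ever touching the lid or the jar, until the tip is about half-way down inside; finish while still holding it there, still, upright and centred in the hole. Leave the mug, the sugar pot and the shaker alone.

Things in the scene. Friction and masses are not known exactly. Their poses are not given: they have to be found in the camera images.
- jar: Empty straight-sided round jar, dark steel with a flat bright steel lid fixed to it; 58 mm diameter, 80 mm tall with the lid, about 0.3 kg. It starts standing on the counter. Origin: centre of its underside; z is its axis, up. Wall 4 mm; lid 4 mm thick with one central round through hole of 22 mm; inner floor 74 mm below the lid's top face, so half-way down is 37 mm below the lid's top.
- lid_hole (a point): Centre of the 22 mm hole, in the plane of the lid's top face, 80 mm above the jar's underside.
- pedestal: Small steel stand, fixed to the counter: round foot 84 mm in diameter and 6 mm thick, a 20 mm post, and a round top plate only 44 mm in diameter (narrower than the jar), its upper face 40 mm above the counter. Origin: centre of its underside.
- pedestal_top (a point): Centre of the stand's upper face, 40 mm above the counter.
- holder: Wooden holder, fixed to the counter, in which the thermometer stands: foot 80 x 80 x 6 mm, two uprights, and a top plate 60 x 60 x 10 mm with a 15 mm through hole in its centre; upper face 118 mm above the counter. Origin: centre of its underside.
- probe: Probe thermometer, about 70 g, upright in the holder at the start, the stem hanging in the holder's hole and the collar resting on its top plate. Black round handle 24 mm in diameter that ends 60 mm above the origin, a collar 34 mm in diameter and 4 mm thick at the handle's foot, and below it a steel stem 6 mm in diameter and 105 mm long. Origin: on the axis, on the collar's underside; z runs along the stem up towards the handle. Grip it by the handle.
- probe_tip (a point): Lower end of the stem, on the axis, 105 mm below the thermometer's origin.
- mug: Bystander: white mug, 76 mm diameter, 85 mm tall, with a handle; loose. Origin: centre of its underside.
- sugar_pot: Bystander: wide dark pot with a closed steel lid and a round knob, 82 mm diameter, 85 mm tall; loose. Origin: centre of its underside.
- shaker: Bystander: small steel shaker, 42 mm diameter, 77 mm tall; loose. Origin: centre of its underside.
There are look-alikes about, which are no part of the job. Leave any turquoise look-alike of the holder alone. There is more than one size of the probe; the one meant has the size given above.

How it is judged (in metres and radians):
On the way, in this order (a step that is already met when the one before it is completed fails the run):
1. the jar stands upright and centred on the raised stand, let go (horizontal distance between jar and pedestal_top below 0.012 m and height (world z) of jar between 0.036 and 0.046 m and angle between jar's own z axis and vertical below 0.08 rad and contact force between jar and the arm below 0.2 N and contact force between jar and the fingers below 0.2 N and linear speed of jar below 0.03 m/s), for 0.3 s.
2. the thermometer is out of the holder, its tip above the hole in the lid (horizontal distance between probe_tip and lid_hole below 0.011 m and z of probe_tip in the frame of jar above 0.08 m and contact force between probe and the fingers above 0.5 N), for 0.05 s.
At the end, for the whole second after the job is handed in: The jar stands on the stand, let go and at rest, within 12 mm of its centre and upright within 0.08 rad; the gripper holds the thermometer still, upright within 0.06 rad, its tip inside the jar 20 to 55 mm below the lid's top and within 5 mm of the hole's axis, touching neither jar nor lid (all of step 1 and z of probe_tip in the frame of jar between 0.025 and 0.06 m and horizontal distance between probe_tip and lid_hole below 0.005 m and angle between probe's own z axis and vertical below 0.06 rad and linear speed of probe below 0.02 m/s and contact force between probe and the fingers above 0.5 N and contact force between probe and jar below 0.1 N and contact force between probe and holder below 0.1 N); the arm keeps its last pose, push and grip.
It fails at once if the thermometer touches the jar or its lid (contact force between probe and jar above 0.2 N).
It fails at once if the jar falls: it is let go from more than about 8 mm above the stand (contact force between jar and the fingers below 0.1 N and height (world z) of jar above 0.047 m and linear speed of jar above 0.15 m/s).
It fails at once if the jar hits or is pressed hard on the stand (over 45 N) (contact force between jar and pedestal above 45 N).
It fails at once if the mug, the sugar pot or the shaker is moved more than 20 mm (distance of any of mug, sugar_pot, shaker from where it was at the start of the episode above 0.02 m).
It also fails if it takes over 64 s, if anything falls off the work surface, if the arm or the gripper's body presses on something with over 40 N, if the wrist force passes 120 N, or if a joint passes its speed limit or range.

## Working session

There is one attempt and no reset: what is moved stays moved. The work goes in short steps, Python scripts to look and compute and a tool call to move; the robot and the scene stay as the last step left them, time stands still between calls to the robot, and variables do not carry over. Pictures are saved under pics/ and viewed, at most 10 in all, crops included, and the job is handed in when it is done.

Besides the shell and the picture viewer there is one more tool, called as name([rows], argument=value, ...), one row to a line, values as JSON. step_arm: Moves the arm, as the interface text tells. Its arguments: {"type":"object","properties":{"moves":{"type":"array"},"force":{"type":"number"}},"required":["moves"]}

```bash
mkdir -p pics; ls
python3 - <<'E'
from bench import *
import cv2,numpy as np
np.set_printoptions(suppress=True,precision=3)
for n in ("scene","top","wrist"):
    cv2.imwrite(f"pics/{n}0.png",get_image(n)); c=get_calibration(n); print(n,{k:np.round(np.array(v),3).tolist() for k,v in c.items() if k!='x'})
s=read_state(); print(s)
E
```

```text
pics
scene {'mtx': [[444.966, 0.0, 316.488], [0.0, 444.966, 236.546], [0.0, 0.0, 1.0]], 'T': [[-0.212, -0.79, 0.575, 1117.947], [0.977, -0.18, 0.113, 115.931], [0.014, 0.586, 0.81, 788.21], [0.0, 0.0, 0.0, 1.0]]}
top {'mtx': [[508.13, 0.0, 316.154], [0.0, 508.13, 244.154], [0.0, 0.0, 1.0]], 'T': [[-0.025, 0.991, -0.128, 483.59], [-0.999, -0.021, 0.038, 18.031], [0.035, 0.129, 0.991, 943.168], [0.0, 0.0, 0.0, 1.0]]}
wrist {'mtx': [[371.648, 0.0, 316.306], [0.0, 371.648, 237.978], [0.0, 0.0, 1.0]], 'tool_from_camera': [[-0.002, 0.951, 0.308, 80.386], [1.0, 0.001, 0.001, 0.77], [0.0, 0.308, -0.951, -146.475], [0.0, 0.0, 0.0, 1.0]]}
{'time': 0.15, 'joints': array([ 1.133,  0.537, -0.004,  1.539,  0.003,  1.067, -0.071]), 'qvel': array([-0.001, -0.   ,  0.001, -0.001, -0.   , -0.   ,  0.001]), 'effort': array([  0.001, -57.133,   0.992, -25.183,  -0.056,   0.015,   0.   ]), 'position': array([ 235.955, -605.182,  238.06 ]), 'ee_rot': array([ 0.983,  0.185, -0.   , -0.001]), 'ft_force': array([ 0.558, -0.181, -0.162]), 'wrist_torque': array([ 0.023,  0.03 , -0.024]), 'finger_force': 0.0, 'opening': 88.30836804878123}
```

View pics/top0.png

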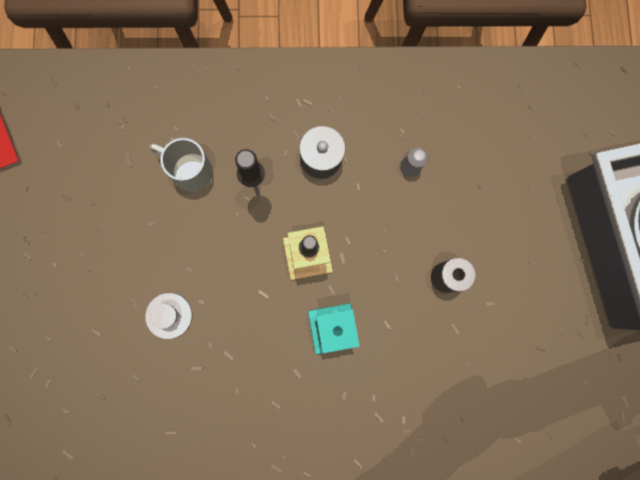

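View pics/scene0.png

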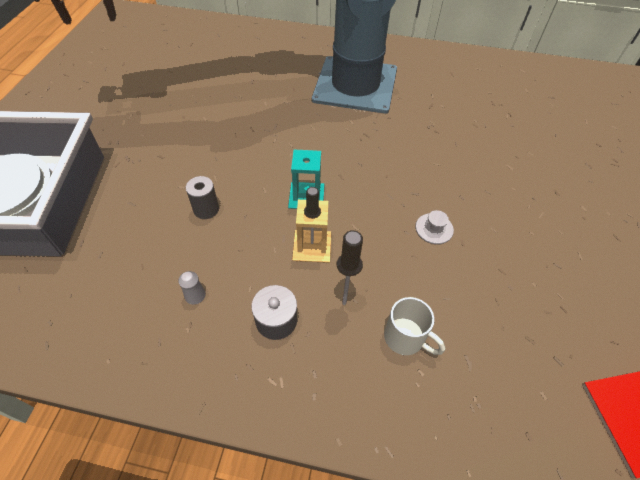

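The top view shows the jar at about (459,275), the stand at (168,316), the wooden holder with the probe at (310,245) and the turquoise look-alike at (335,330). A larger probe look-alike is at (247,165), the mug at (184,165), the sugar pot at (322,150) and the shaker at (417,158). The scene view agrees.

```bash
cat > h.py <<'E'
from bench import *
import cv2,numpy as np
from scipy.spatial.transform import Rotation as R
np.set_printoptions(suppress=True,precision=1)
def ray(n,px):
    c=get_calibration(n); K=np.array(c["mtx"])
    u,v=(px[0]-K[0,2])/K[0,0],(px[1]-K[1,2])/K[1,1]
    if n=="wrist":
        s=read_state(); W=np.eye(4); W[:3,:3]=R.from_quat(s["ee_rot"]).as_matrix(); W[:3,3]=s["position"]
        T=W@np.array(c["tool_from_camera"]); r=np.hypot(u,v); k=np.tan(r)/max(r,1e-9); u*=k; v*=k
    else: T=np.array(c["T"])
    return T[:3,3],T[:3,:3]@[u,-v,-1]
def on_plane(n,px,z):
    o,d=ray(n,px); return o+d*(z-o[2])/d[2]
def blob(im,box,f):
    x0,y0,x1,y1=box; m=f(cv2.cvtColor(im[y0:y1,x0:x1],cv2.COLOR_BGR2HSV).astype(int)).astype(np.uint8)
    cs,_=cv2.findContours(m,cv2.RETR_EXTERNAL,cv2.CHAIN_APPROX_NONE); c=max(cs,key=cv2.contourArea)
    return c+np.array([[x0,y0]])
E
python3 - <<'E'
from h import *
im=cv2.imread("pics/top0.png"); sc=cv2.imread("pics/scene0.png")
bright=lambda h:(h[...,2]>120)&(h[...,1]<70)
for name,b,z,f in [("lid",(425,245,490,305),80,bright),("ped",(135,285,200,345),6,bright),
  ("holder",(270,215,345,290),118,lambda h:(h[...,1]>110)&(h[...,2]>190)),
  ("handle",(295,228,325,262),178,lambda h:(h[...,2]<110)&(h[...,1]<90)),
  ("turq",(300,295,370,365),118,lambda h:(h[...,0]>75)&(h[...,0]<100)&(h[...,1]>120)),
  ("pot",(290,115,355,190),85,bright),("shaker",(400,140,435,180),77,bright),("mug",(160,135,206,195),85,bright),
  ("big",(230,140,270,190),200,lambda h:(h[...,2]<110)&(h[...,1]<110))]:
    c=blob(im,b,f); (x,y),(w,h),a=cv2.fitEllipse(c); p=on_plane("top",(x,y),z)
    print(name,cv2.contourArea(c),round(x,1),round(y,1),"axes",round(w,1),round(h,1),p,np.round(np.hypot(*p[:2])), cv2.boundingRect(c))
P=lambda i,b:cv2.resize(i[b[1]:b[3],b[0]:b[2]],(400,300),interpolation=cv2.INTER_CUBIC)
cv2.imwrite("pics/c1.png",np.vstack([np.hstack([P(im,(128,286,208,346)),P(im,(418,245,498,305))]),np.hstack([P(im,(270,215,350,275)),P(sc,(395,197,475,257))])]))
E
```

```text
lid 875.5 458.6 273.9 axes 32.5 34.4 [ 538.9 -258.3   80. ] 598.0 (442, 257, 34, 35)
ped 1757.5 168.0 315.5 axes 46.4 48.3 [480.5 253.9   6. ] 544.0 (144, 292, 49, 48)Traceback (most recent call last):
  File "<stdin>", line 10, in <module>
cv2.error: OpenCV(4.12.0) /io/opencv/modules/imgproc/src/shapedescr.cpp:361: error: (-201:Incorrect size of input array) There should be at least 5 points to fit the ellipse in function 'fitEllipseNoDirect'
```

Run:
```python
from h import *
im=cv2.imread("pics/top0.png"); sc=cv2.imread("pics/scene0.png")
print(cv2.cvtColor(im,cv2.COLOR_BGR2HSV)[[240,262,245,270,316,316],[297,322,310,308,163,185]])
bright=lambda h:(h[...,2]>120)&(h[...,1]<70)
dark=lambda h:(h[...,2]<60)
for name,b,z,f in [
  ("holder",(270,215,345,290),118,lambda h:(h[...,0]>15)&(h[...,0]<35)&(h[...,2]>180)),
  ("handle",(295,228,325,262),178,dark),
  ("turq",(300,295,370,365),118,lambda h:(h[...,0]>75)&(h[...,0]<100)&(h[...,1]>120)),
  ("pot",(290,115,355,190),85,bright),("shaker",(400,140,435,180),77,bright),("mug",(160,135,206,195),85,bright),
  ("big",(230,140,270,190),200,dark)]:
    c=blob(im,b,f)
    if len(c)<5: print(name,"none"); continue
    (x,y),(w,h),a=cv2.fitEllipse(c); p=on_plane("top",(x,y),z)
    print(name,cv2.contourArea(c),round(x,1),round(y,1),"axes",round(w,1),round(h,1),p, cv2.boundingRect(c))
P=lambda i,b:cv2.resize(i[b[1]:b[3],b[0]:b[2]],(400,300),interpolation=cv2.INTER_CUBIC)
cv2.imwrite("pics/c1.png",np.vstack([np.hstack([P(im,(128,286,208,346)),P(im,(418,245,498,305))]),np.hstack([P(im,(270,215,350,275)),P(im,(210,140,290,200))])]))
```

```text
[[ 30  82 221]
 [ 31  84 219]
 [ 13  18 173]
 [ 16 118 156]
 [ 17   8 219]
 [ 60   2 223]]
holder 1565.0 307.2 251.8 axes 48.2 52.0 [578.3   1.7 118. ] (283, 227, 50, 53)
handle 71.0 308.4 248.6 axes 13.4 13.7 [576.2   1.  178. ] (302, 244, 15, 12)
turq 1809.5 333.0 328.6 axes 49.9 50.3 [453.4 -36.9 118. ] (309, 304, 50, 50)
pot 1606.0 321.9 147.2 axes 44.2 46.4 [765.5 -29.   85. ] (299, 125, 47, 45)
shaker 292.5 417.6 156.4 axes 18.3 20.5 [ 748.9 -198.6   77. ] (407, 147, 21, 20)
mug 1529.5 181.7 158.2 axes 43.2 45.4 [749.2 213.9  85. ] (160, 137, 45, 44)
big 363.5 250.0 173.2 axes 22.3 26.8 [689.1  86.2 200. ] (237, 160, 25, 27)
```

View pics/c1.png

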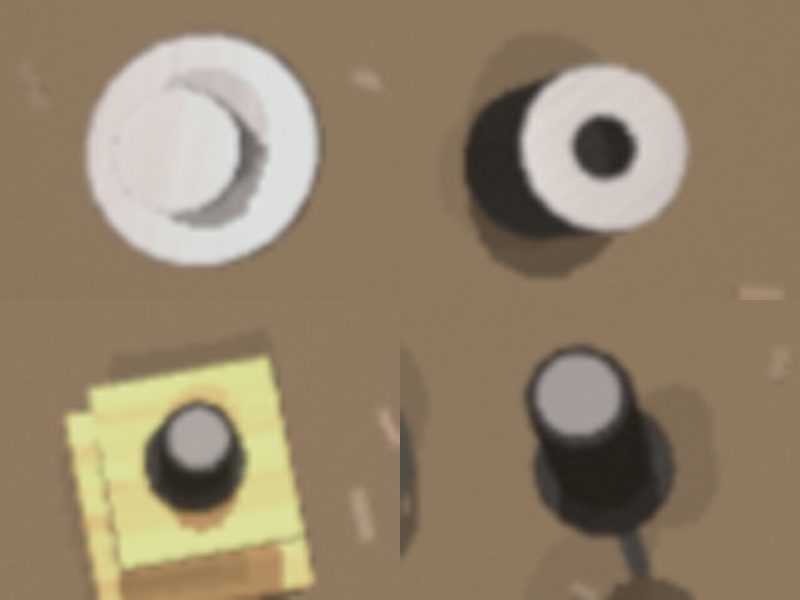

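```bash
cat >> h.py <<'E'
def to(*targets):
    s=read_state(); Rm=R.from_quat(s["ee_rot"]).as_matrix()
    print("at",s["position"],"tool z",np.round(Rm[:,2],4),"y",np.round(Rm[:,1],3))
    for t in targets: print(t,"-> tool m",np.round(Rm.T@(np.array(t)-s["position"])/1000,4), "level turn deg",np.degrees(np.cross([0,0,1],Rm.T@[0,0,-1])))
E
python3 - <<'E'
from h import *
for n,p,z in [("ped top",(163.2,316),40),("jar hole",(458.8,274.6),80),("holder plate",(309.2,247.5),118),("handle top",(309.6,242.4),178)]: print(n,on_plane("top",p,z))
o1,d1=ray("top",(210+578/5,140+93/5)); o2,d2=ray("scene",(353,237))
t=np.linalg.lstsq(np.c_[d1,-d2],o2-o1,rcond=None)[0]; print("big top",o1+d1*t[0],o2+d2*t[1])
to((539,-258,238),(539,-258,200))
E
```

```text
ped top [480.  253.7  40. ]
jar hole [ 537.7 -258.5   80. ]
holder plate [585.3  -1.7 118. ]
handle top [585.7  -1.1 178. ]
big top [701.3 -26.  228.3] [703.7  92.9 221.7]
at [ 236.  -605.2  238.1] tool z [-0.  0. -1.] y [ 0.4 -0.9 -0. ]
(539, -258, 238) -> tool m [ 0.4 -0.2  0. ] level turn deg [-0.1  0.   0. ]
(539, -258, 200) -> tool m [ 0.4 -0.2  0. ] level turn deg [-0.1  0.   0. ]
```

```bash
sed -i 's/precision=1/precision=4/' h.py
python3 - <<'E'
from h import *
to((539,-258,200))
E
```

```text
at [ 235.955  -605.1819  238.0602] tool z [-0.0006  0.0011 -1.    ] y [ 0.363 -0.932 -0.001]
(539, -258, 200) -> tool m [ 0.4085 -0.2133  0.0383] level turn deg [-0.0731  0.0077  0.    ]
```

step_arm([
  {"fingers": -1, "linear": [0.03, -0.015, 0.003], "turn": [0, 0, 0]},
  {"fingers": -1, "linear": [0.06, -0.031, 0.006], "turn": [0, 0, 0]},
  {"fingers": -1, "linear": [0.095, -0.05, 0.009], "turn": [0, 0, 0]},
  {"fingers": -1, "linear": [0.13, -0.068, 0.012], "turn": [0, 0, 0]},
  {"fingers": -1, "linear": [0.165, -0.086, 0.015], "turn": [0, 0, 0]},
  {"fingers": -1, "linear": [0.2, -0.104, 0.019], "turn": [0, 0, 0]},
  {"fingers": -1, "linear": [0.235, -0.123, 0.022], "turn": [0, 0, 0]},
  {"fingers": -1, "linear": [0.27, -0.141, 0.025], "turn": [0, 0, 0]},
  {"fingers": -1, "linear": [0.305, -0.159, 0.028], "turn": [0, 0, 0]},
  {"fingers": -1, "linear": [0.34, -0.177, 0.032], "turn": [0, 0, 0]},
  {"fingers": -1, "linear": [0.375, -0.196, 0.035], "turn": [0, 0, 0]},
  {"fingers": -1, "linear": [0.4085, -0.2133, 0.038], "turn": [0, 0, 0]},
])

```text
time: 1.15
position: [540.2, -256.3, 200.4]
ee_rot: [0.983, 0.185, -0.0, -0.0]
ft_force: [0.3, -0.9, -0.4]
opening: 88.0
finger_force: 0.0
```

step_arm([
  {"fingers": -1, "linear": [0, 0, 0], "turn": [0, 0, 0]},
  {"fingers": -1, "linear": [0, 0, 0], "turn": [0, 0, 0]},
  {"fingers": -1, "linear": [0, 0, 0], "turn": [0, 0, 0]},
  {"fingers": -1, "linear": [0, 0, 0], "turn": [0, 0, 0]},
])

```text
time: 1.48
position: [538.1, -260.2, 200.6]
ee_rot: [0.983, 0.184, -0.001, 0.0]
ft_force: [-0.1, 0.2, 0.1]
opening: 88.1
finger_force: 0.0
```

Run:
```python
from h import *
to((539,-258,200))
im=get_image("wrist"); cv2.imwrite("pics/w1.png",im)
```

```text
at [ 538.0526 -260.1834  200.59  ] tool z [-0.0009 -0.0008 -1.    ] y [ 0.361 -0.933  0.   ]
(539, -258, 200) -> tool m [ 0.0017 -0.0017  0.0006] level turn deg [ 0.0254  0.0665 -0.    ]
```

View pics/w1.png

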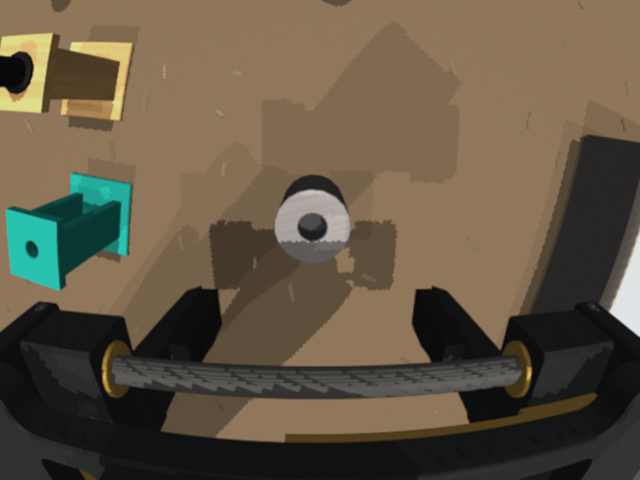

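The wrist view shows the lid as a disc of about 75 px centred near (313,225), with its hole at (313,227). The fingers straddle column 317.

Run:
```python
from h import *
im=cv2.imread("pics/w1.png")
c=blob(im,(265,180,365,272),lambda h:(h[...,2]>100)&(h[...,1]<45))
c=cv2.convexHull(c); (x,y),ax,_=cv2.fitEllipse(c); p=on_plane("wrist",(x,y),80); print(x,y,ax,p)
b=cv2.boundingRect(c); print(b)
h=blob(im,(290,205,340,250),lambda h:h[...,2]<85); e=cv2.fitEllipse(h); print(e,on_plane("wrist",e[0],79))
L,Rr=[on_plane("wrist",(u,y),80) for u in (b[0],b[0]+b[2])]; print("diam",np.linalg.norm(L-Rr))
q=p.copy()
to((*p[:2],120),(*p[:2],37))
```

```text
312.1396789550781 223.11927795410156 (67.06570434570312, 77.65889739990234) [ 542.3505 -256.0259   80.    ]
(274, 189, 77, 62)
((312.01226806640625, 227.01568603515625), (25.771024703979492, 27.729780197143555), 89.3880386352539) [ 539.2081 -257.1105   79.    ]
diam 57.67106228493968
at [ 538.0682 -260.2751  200.6874] tool z [-0.0007 -0.0008 -1.    ] y [ 0.361 -0.933  0.001]
(np.float64(542.350465894948), np.float64(-256.02591173333525), 120) -> tool m [ 0.0056 -0.0025  0.0807] level turn deg [ 0.0293  0.0528 -0.    ]
(np.float64(542.350465894948), np.float64(-256.02591173333525), 37) -> tool m [ 0.0057 -0.0025  0.1637] level turn deg [ 0.0293  0.0528 -0.    ]
```

step_arm([
  {"fingers": -1, "linear": [0.0014, -0.0022, 0.02], "turn": [0, 0, 0]},
  {"fingers": -1, "linear": [0.0014, -0.0022, 0.04], "turn": [0, 0, 0]},
  {"fingers": -1, "linear": [0.0014, -0.0022, 0.06], "turn": [0, 0, 0]},
  {"fingers": -1, "linear": [0.0014, -0.0022, 0.08], "turn": [0, 0, 0]},
  {"fingers": -1, "linear": [0.0014, -0.0022, 0.1], "turn": [0, 0, 0]},
  {"fingers": -1, "linear": [0.0014, -0.0022, 0.115], "turn": [0, 0, 0]},
  {"fingers": -1, "linear": [0.0014, -0.0022, 0.13], "turn": [0, 0, 0]},
  {"fingers": -1, "linear": [0.0014, -0.0022, 0.142], "turn": [0, 0, 0]},
  {"fingers": -1, "linear": [0.0014, -0.0022, 0.152], "turn": [0, 0, 0]},
  {"fingers": -1, "linear": [0.0014, -0.0022, 0.16], "turn": [0, 0, 0]},
  {"fingers": -1, "linear": [0.0014, -0.0022, 0.1637], "turn": [0, 0, 0]},
  {"fingers": -1, "linear": [0.0014, -0.0022, 0.1637], "turn": [0, 0, 0]},
])

```text
time: 2.53
position: [539.3, -256.0, 36.4]
ee_rot: [0.983, 0.185, -0.0, -0.0]
ft_force: [0.7, -0.9, 0.7]
opening: 88.2
finger_force: 0.0
```

step_arm([
  {"fingers": 0.1, "linear": [0, 0, 0], "turn": [0, 0, 0]},
  {"fingers": 0.3, "linear": [0, 0, 0], "turn": [0, 0, 0]},
  {"fingers": 0.5, "linear": [0, 0, 0], "turn": [0, 0, 0]},
  {"fingers": 0.8, "linear": [0, 0, 0], "turn": [0, 0, 0]},
  {"fingers": 1, "linear": [0, 0, 0], "turn": [0, 0, 0]},
  {"fingers": 1, "linear": [0, 0, 0], "turn": [0, 0, 0]},
  {"fingers": 1, "linear": [0, 0, 0], "turn": [0, 0, 0]},
  {"fingers": 1, "linear": [0, 0, 0], "turn": [0, 0, 0]},
], force=25)

```text
time: 3.2
position: [540.0, -256.0, 37.4]
ee_rot: [0.983, 0.185, 0.0, 0.0]
ft_force: [-0.8, 0.2, 4.5]
opening: 57.6
finger_force: 25.0
```

step_arm([
  {"fingers": 1, "linear": [0, 0, -0.005], "turn": [0, 0, 0]},
  {"fingers": 1, "linear": [0, 0, -0.02], "turn": [0, 0, 0]},
  {"fingers": 1, "linear": [0, 0, -0.045], "turn": [0, 0, 0]},
  {"fingers": 1, "linear": [0, 0, -0.07], "turn": [0, 0, 0]},
  {"fingers": 1, "linear": [0, 0, -0.1], "turn": [0, 0, 0]},
  {"fingers": 1, "linear": [0, 0, -0.13], "turn": [0, 0, 0]},
  {"fingers": 1, "linear": [0, 0, -0.16], "turn": [0, 0, 0]},
  {"fingers": 1, "linear": [0, 0, -0.19], "turn": [0, 0, 0]},
  {"fingers": 1, "linear": [0, 0, -0.215], "turn": [0, 0, 0]},
  {"fingers": 1, "linear": [0, 0, -0.235], "turn": [0, 0, 0]},
  {"fingers": 1, "linear": [0, 0, -0.25], "turn": [0, 0, 0]},
  {"fingers": 1, "linear": [0, 0, -0.25], "turn": [0, 0, 0]},
])

```text
time: 4.2
position: [540.9, -256.4, 290.1]
ee_rot: [0.983, 0.185, 0.002, 0.001]
ft_force: [0.6, -0.6, -1.6]
opening: 57.1
finger_force: 25.0
```

Run:
```python
from h import *
s=read_state(); print(s["opening"],s["finger_force"],s["ft_force"],s["joints"])
to((480.5,254,287),(480.5,254,150))
```

```text
57.10404934884532 24.999878418711887 [ 0.6003 -0.56   -1.6251] [ 0.4571  0.4002 -0.1201  1.6234  0.0523  1.1163 -0.8754]
at [ 540.9288 -256.3841  290.1471] tool z [ 0.0045 -0.0019 -1.    ] y [ 0.363 -0.932  0.003]
(480.5, 254, 287) -> tool m [ 0.1291 -0.4975  0.0019] level turn deg [ 0.1951 -0.1993  0.    ]
(480.5, 254, 150) -> tool m [ 0.1286 -0.498   0.1389] level turn deg [ 0.1951 -0.1993  0.    ]
```

step_arm([
  {"fingers": 1, "linear": [0.003, -0.01, 0], "turn": [0, 0, 0]},
  {"fingers": 1, "linear": [0.008, -0.03, 0], "turn": [0, 0, 0]},
  {"fingers": 1, "linear": [0.014, -0.055, 0], "turn": [0, 0, 0]},
  {"fingers": 1, "linear": [0.022, -0.085, 0], "turn": [0, 0, 0]},
  {"fingers": 1, "linear": [0.03, -0.115, 0], "turn": [0, 0, 0]},
  {"fingers": 1, "linear": [0.038, -0.145, 0], "turn": [0, 0, 0]},
  {"fingers": 1, "linear": [0.045, -0.175, 0], "turn": [0, 0, 0]},
  {"fingers": 1, "linear": [0.053, -0.205, 0], "turn": [0, 0, 0]},
  {"fingers": 1, "linear": [0.061, -0.235, 0], "turn": [0, 0, 0]},
  {"fingers": 1, "linear": [0.069, -0.265, 0], "turn": [0, 0, 0]},
  {"fingers": 1, "linear": [0.077, -0.295, 0], "turn": [0, 0, 0]},
  {"fingers": 1, "linear": [0.084, -0.325, 0], "turn": [0, 0, 0]},
])

```text
time: 5.2
position: [497.8, 79.4, 285.1]
ee_rot: [0.983, 0.185, -0.002, -0.0]
ft_force: [1.5, 0.8, -2.7]
opening: 57.3
finger_force: 25.0
```

step_arm([
  {"fingers": 1, "linear": [0.008, -0.03, 0], "turn": [0, 0, 0]},
  {"fingers": 1, "linear": [0.016, -0.06, 0], "turn": [0, 0, 0]},
  {"fingers": 1, "linear": [0.024, -0.09, 0], "turn": [0, 0, 0]},
  {"fingers": 1, "linear": [0.031, -0.12, 0], "turn": [0, 0, 0]},
  {"fingers": 1, "linear": [0.037, -0.145, 0], "turn": [0, 0, 0]},
  {"fingers": 1, "linear": [0.042, -0.162, 0], "turn": [0, 0, 0]},
  {"fingers": 1, "linear": [0.045, -0.173, 0], "turn": [0, 0, 0]},
  {"fingers": 1, "linear": [0.045, -0.173, 0.01], "turn": [0, 0, 0]},
  {"fingers": 1, "linear": [0.045, -0.173, 0.03], "turn": [0, 0, 0]},
  {"fingers": 1, "linear": [0.045, -0.173, 0.055], "turn": [0, 0, 0]},
  {"fingers": 1, "linear": [0.045, -0.173, 0.08], "turn": [0, 0, 0]},
  {"fingers": 1, "linear": [0.045, -0.173, 0.1], "turn": [0, 0, 0]},
])

```text
time: 6.2
position: [477.9, 252.2, 183.8]
ee_rot: [0.983, 0.184, -0.002, 0.001]
ft_force: [-0.7, 0.3, -4.6]
opening: 57.5
finger_force: 25.0
```

step_arm([
  {"fingers": 1, "linear": [0, 0, 0.02], "turn": [0, 0, 0]},
  {"fingers": 1, "linear": [0, 0, 0.035], "turn": [0, 0, 0]},
  {"fingers": 1, "linear": [0, 0, 0.04], "turn": [0, 0, 0]},
  {"fingers": 1, "linear": [0, 0, 0.04], "turn": [0, 0, 0]},
  {"fingers": 1, "linear": [0, 0, 0.04], "turn": [0, 0, 0]},
  {"fingers": 1, "linear": [0, 0, 0.04], "turn": [0, 0, 0]},
])

```text
time: 6.7
position: [479.6, 254.9, 147.8]
ee_rot: [0.983, 0.185, 0.001, -0.0]
ft_force: [0.3, -0.7, -2.5]
opening: 57.4
finger_force: 25.0
```

Run:
```python
from h import *
s=read_state(); print(s["time"],s["opening"],s["finger_force"],s["ft_force"])
to((480.3,253.8,78))
cv2.imwrite("pics/w2.png",get_image("wrist"));cv2.imwrite("pics/s2.png",get_image("scene"))
a=cv2.imread("pics/w2.png");b=cv2.imread("pics/s2.png")[140:320,330:570]
cv2.imwrite("pics/c2.png",np.hstack([cv2.resize(a,(400,300)),cv2.resize(b,(400,300))]))
```

```text
6.7 57.38819845902607 24.999778002857056 [ 0.2753 -0.6811 -2.5211]
at [479.5897 254.8725 147.7893] tool z [ 0.0013  0.0005 -1.    ] y [ 0.363 -0.932 -0.   ]
(480.3, 253.8, 78) -> tool m [0.0002 0.0013 0.0698] level turn deg [-0.0023 -0.0789  0.    ]
```

View pics/c2.png

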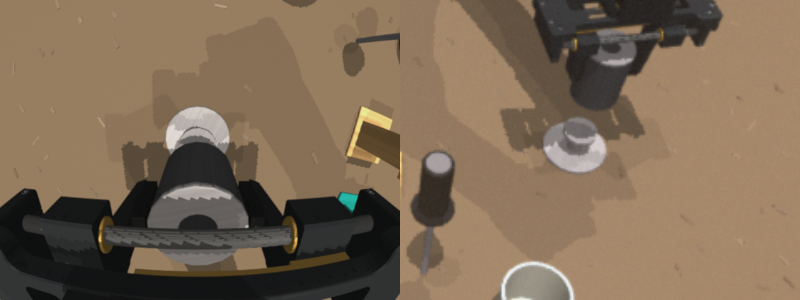

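The wrist view shows the jar held upright over the stand, and the scene view shows the stand directly beneath it, at about (575,145) in that crop. I'll lower it gently.

step_arm([
  {"fingers": 1, "linear": [0.001, 0.001, 0.01], "turn": [0, 0, 0]},
  {"fingers": 1, "linear": [0.001, 0.001, 0.024], "turn": [0, 0, 0]},
  {"fingers": 1, "linear": [0.001, 0.001, 0.038], "turn": [0, 0, 0]},
  {"fingers": 1, "linear": [0.001, 0.001, 0.05], "turn": [0, 0, 0]},
  {"fingers": 1, "linear": [0.001, 0.001, 0.057], "turn": [0, 0, 0]},
  {"fingers": 1, "linear": [0.001, 0.001, 0.062], "turn": [0, 0, 0]},
  {"fingers": 1, "linear": [0.001, 0.001, 0.065], "turn": [0, 0, 0]},
  {"fingers": 1, "linear": [0.001, 0.001, 0.067], "turn": [0, 0, 0]},
  {"fingers": 1, "linear": [0.001, 0.001, 0.067], "turn": [0, 0, 0]},
  {"fingers": 1, "linear": [0.001, 0.001, 0.067], "turn": [0, 0, 0]},
])

```text
time: 7.63
position: [480.5, 254.6, 80.4]
ee_rot: [0.983, 0.185, 0.0, -0.0]
ft_force: [0.4, 0.7, -2.1]
opening: 57.3
finger_force: 25.0
```

step_arm([
  {"fingers": 1, "linear": [0, 0, 0.001], "turn": [0, 0, 0]},
  {"fingers": 1, "linear": [0, 0, 0.0015], "turn": [0, 0, 0]},
  {"fingers": 1, "linear": [0, 0, 0.0015], "turn": [0, 0, 0]},
])

```text
time: 7.88
position: [480.3, 254.4, 78.6]
ee_rot: [0.983, 0.185, 0.0, -0.0]
ft_force: [-0.3, 0.0, -2.5]
opening: 57.4
finger_force: 25.0
```

step_arm([
  {"fingers": 1, "linear": [0, 0, 0.001], "turn": [0, 0, 0]},
  {"fingers": 1, "linear": [0, 0, 0.001], "turn": [0, 0, 0]},
  {"fingers": 1, "linear": [0, 0, 0.001], "turn": [0, 0, 0]},
])

```text
time: 8.13
position: [480.3, 254.4, 77.5]
ee_rot: [0.983, 0.185, -0.0, 0.0]
ft_force: [-0.0, -0.1, -2.0]
opening: 57.0
finger_force: 25.0
```

step_arm([
  {"fingers": 1, "linear": [0, 0, 0.0007], "turn": [0, 0, 0]},
  {"fingers": 1, "linear": [0, 0, 0.0007], "turn": [0, 0, 0]},
  {"fingers": 1, "linear": [0, 0, 0.0007], "turn": [0, 0, 0]},
])

```text
time: 8.38
position: [480.3, 254.4, 77.4]
ee_rot: [0.983, 0.185, 0.0, 0.0]
ft_force: [-2.2, -1.2, 5.9]
opening: 57.7
finger_force: 25.0
```

step_arm([
  {"fingers": 1, "linear": [0, 0, 0.0006], "turn": [0, 0, 0]},
  {"fingers": 1, "linear": [0, 0, 0.0006], "turn": [0, 0, 0]},
  {"fingers": 1, "linear": [0, 0, 0.0006], "turn": [0, 0, 0]},
])

```text
time: 8.63
position: [480.4, 254.4, 77.4]
ee_rot: [0.983, 0.185, 0.0, 0.0]
ft_force: [-4.6, -3.1, 12.2]
opening: 57.4
finger_force: 25.0
```

Contact is made. I'll back off a little and release.

step_arm([
  {"fingers": 1, "linear": [0, 0, -0.0008], "turn": [0, 0, 0]},
  {"fingers": 1, "linear": [0, 0, -0.0008], "turn": [0, 0, 0]},
  {"fingers": -0.25, "linear": [0, 0, -0.0008], "turn": [0, 0, 0]},
  {"fingers": -0.35, "linear": [0, 0, -0.0008], "turn": [0, 0, 0]},
  {"fingers": -0.45, "linear": [0, 0, -0.0008], "turn": [0, 0, 0]},
  {"fingers": -0.6, "linear": [0, 0, -0.0008], "turn": [0, 0, 0]},
  {"fingers": -0.8, "linear": [0, 0, -0.0008], "turn": [0, 0, 0]},
  {"fingers": -1, "linear": [0, 0, -0.0008], "turn": [0, 0, 0]},
  {"fingers": -1, "linear": [0, 0, -0.0008], "turn": [0, 0, 0]},
  {"fingers": -1, "linear": [0, 0, -0.0008], "turn": [0, 0, 0]},
], force=15)

```text
time: 9.47
position: [480.3, 254.4, 76.9]
ee_rot: [0.983, 0.185, -0.0, -0.0]
ft_force: [-0.2, 0.2, 0.1]
opening: 87.9
finger_force: 0.0
```

step_arm([
  {"fingers": -1, "linear": [0, 0, -0.01], "turn": [0, 0, 0]},
  {"fingers": -1, "linear": [0, 0, -0.03], "turn": [0, 0, 0]},
  {"fingers": -1, "linear": [0, 0, -0.05], "turn": [0, 0, 0]},
  {"fingers": -1, "linear": [0, 0, -0.075], "turn": [0, 0, 0]},
  {"fingers": -1, "linear": [0, 0, -0.1], "turn": [0, 0, 0]},
  {"fingers": -1, "linear": [0, 0, -0.125], "turn": [0, 0, 0]},
  {"fingers": -1, "linear": [0, 0, -0.15], "turn": [0, 0, 0]},
  {"fingers": -1, "linear": [0, 0, -0.17], "turn": [0, 0, 0]},
  {"fingers": -1, "linear": [0, 0, -0.18], "turn": [0, 0, 0]},
  {"fingers": -1, "linear": [0, 0, -0.18], "turn": [0, 0, 0]},
  {"fingers": -1, "linear": [0, 0, -0.18], "turn": [0, 0, 0]},
  {"fingers": -1, "linear": [0, 0, -0.18], "turn": [0, 0, 0]},
])

```text
time: 10.47
position: [479.5, 253.9, 255.7]
ee_rot: [0.983, 0.185, -0.001, 0.0]
ft_force: [0.1, -0.2, -0.2]
opening: 88.3
finger_force: 0.0
```

Run:
```python
from h import *
im=get_image("wrist"); cv2.imwrite("pics/w3.png",im)
to((585.5,-1.4,257))
h=blob(im,(290,200,345,260),lambda h:h[...,2]<85); e=cv2.fitEllipse(h); print(e,on_plane("wrist",e[0],119.5))
a=cv2.resize(im[140:320,210:450],(400,300)); b=get_image("top"); cv2.imwrite("pics/t3.png",b)
b=cv2.resize(b[240:390,68:268],(400,300))
cv2.imwrite("pics/c3.png",np.hstack([a,b]))
```

```text
at [479.445  253.8384 255.5353] tool z [-0.0024 -0.0013 -1.    ] y [ 0.363 -0.932  0.   ]
(585.5, -1.4, 257) -> tool m [ 0.006   0.2763 -0.0014] level turn deg [ 0.021   0.1554 -0.    ]
((315.9483642578125, 224.12750244140625), (24.312124252319336, 26.0563907623291), 83.863037109375) [479.7144 253.5268 119.5   ]
```

View pics/c3.png

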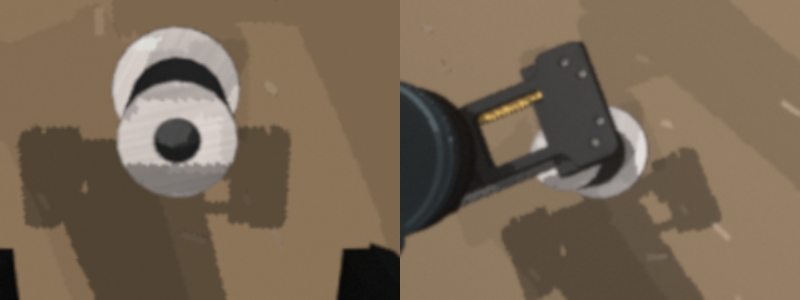

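The wrist crop shows the jar upright on the stand and released, with its hole at full-image (316,224), which maps to (479.7, 253.5). Next is the probe.

step_arm([
  {"fingers": -1, "linear": [0, 0.01, 0], "turn": [0, 0, 0]},
  {"fingers": -1, "linear": [0.001, 0.03, 0], "turn": [0, 0, 0]},
  {"fingers": -1, "linear": [0.001, 0.06, 0], "turn": [0, 0, 0]},
  {"fingers": -1, "linear": [0.002, 0.09, 0], "turn": [0, 0, 0]},
  {"fingers": -1, "linear": [0.003, 0.12, 0], "turn": [0, 0, 0]},
  {"fingers": -1, "linear": [0.003, 0.15, 0], "turn": [0, 0, 0]},
  {"fingers": -1, "linear": [0.004, 0.18, 0], "turn": [0, 0, 0]},
  {"fingers": -1, "linear": [0.005, 0.21, 0], "turn": [0, 0, 0]},
  {"fingers": -1, "linear": [0.006, 0.24, 0], "turn": [0, 0, 0]},
  {"fingers": -1, "linear": [0.006, 0.26, 0], "turn": [0, 0, 0]},
  {"fingers": -1, "linear": [0.006, 0.272, 0], "turn": [0, 0, 0]},
  {"fingers": -1, "linear": [0.006, 0.2763, 0], "turn": [0, 0, 0]},
])

```text
time: 11.57
position: [586.4, -3.8, 256.3]
ee_rot: [0.983, 0.183, -0.001, 0.0]
ft_force: [0.9, -0.5, 0.3]
opening: 88.6
finger_force: 0.0
```

step_arm([
  {"fingers": -1, "linear": [0, 0, 0], "turn": [0, 0, 0]},
  {"fingers": -1, "linear": [0, 0, 0], "turn": [0, 0, 0]},
  {"fingers": -1, "linear": [0, 0, 0], "turn": [0, 0, 0]},
  {"fingers": -1, "linear": [0, 0, 0], "turn": [0, 0, 0]},
])

```text
time: 11.9
position: [585.9, 0.8, 257.1]
ee_rot: [0.983, 0.186, -0.0, -0.0]
ft_force: [0.3, 0.1, 0.6]
opening: 88.0
finger_force: 0.0
```

Run:
```python
from h import *
im=get_image("wrist"); cv2.imwrite("pics/w4.png",im)
to((585.5,-1.4,133))
```

```text
at [586.0431   0.5329 257.1293] tool z [ 0.0001  0.0004 -1.    ] y [ 0.365 -0.931 -0.   ]
(585.5, -1.4, 133) -> tool m [-0.0012  0.0016  0.1241] level turn deg [-0.0189 -0.0124  0.    ]
```

View pics/w4.png

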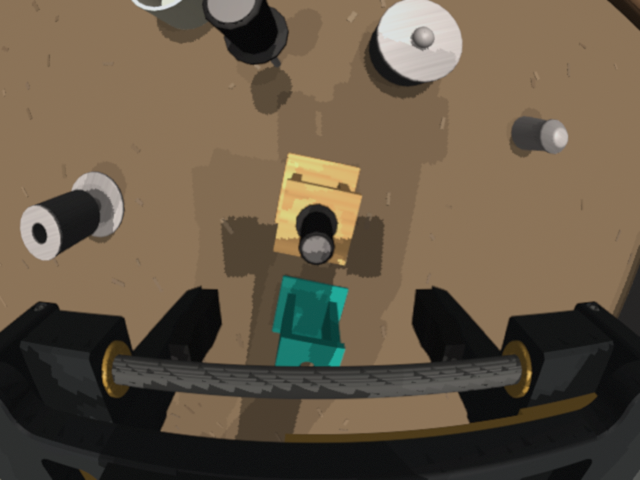

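The handle's top is at (316,248), directly between the fingers. The turquoise holder (310,320) and the big look-alike (245,25) are well clear.

Run:
```python
from h import *
im=cv2.imread("pics/w4.png")
c=blob(im,(295,225,338,270),lambda h:(h[...,2]>65)&(h[...,1]<50)); e=cv2.fitEllipse(cv2.convexHull(c)); print(e)
for px in (e[0],(316,248)):
    p=on_plane("wrist",px,178); print(p)
to((*p[:2],133))
```

```text
((315.9393005371094, 248.4629669189453), (26.623849868774414, 28.5478515625), 81.87506866455078)
[586.4883   0.3164 178.    ]
[586.7972   0.395  178.    ]
at [586.0431   0.5329 257.1293] tool z [ 0.0001  0.0004 -1.    ] y [ 0.365 -0.931 -0.   ]
(np.float64(586.797196091753), np.float64(0.39495263513088474), 133) -> tool m [0.0006 0.0004 0.1241] level turn deg [-0.0189 -0.0124  0.    ]
```

step_arm([
  {"fingers": -1, "linear": [0.0003, 0.0005, 0.015], "turn": [0, 0, 0]},
  {"fingers": -1, "linear": [0.0003, 0.0005, 0.035], "turn": [0, 0, 0]},
  {"fingers": -1, "linear": [0.0003, 0.0005, 0.055], "turn": [0, 0, 0]},
  {"fingers": -1, "linear": [0.0003, 0.0005, 0.075], "turn": [0, 0, 0]},
  {"fingers": -1, "linear": [0.0003, 0.0005, 0.09], "turn": [0, 0, 0]},
  {"fingers": -1, "linear": [0.0003, 0.0005, 0.105], "turn": [0, 0, 0]},
  {"fingers": -1, "linear": [0.0003, 0.0005, 0.116], "turn": [0, 0, 0]},
  {"fingers": -1, "linear": [0.0003, 0.0005, 0.122], "turn": [0, 0, 0]},
  {"fingers": -1, "linear": [0.0003, 0.0005, 0.125], "turn": [0, 0, 0]},
  {"fingers": -1, "linear": [0.0003, 0.0005, 0.125], "turn": [0, 0, 0]},
  {"fingers": -1, "linear": [0.0003, 0.0005, 0.125], "turn": [0, 0, 0]},
  {"fingers": -1, "linear": [0.0003, 0.0005, 0.125], "turn": [0, 0, 0]},
])

```text
time: 12.95
position: [587.4, -1.2, 132.9]
ee_rot: [0.983, 0.185, 0.001, 0.0]
ft_force: [0.4, -0.2, 0.6]
opening: 88.2
finger_force: 0.0
```

step_arm([
  {"fingers": 0, "linear": [0, 0, 0], "turn": [0, 0, 0]},
  {"fingers": 0.2, "linear": [0, 0, 0], "turn": [0, 0, 0]},
  {"fingers": 0.3, "linear": [0, 0, 0], "turn": [0, 0, 0]},
  {"fingers": 0.4, "linear": [0, 0, 0], "turn": [0, 0, 0]},
  {"fingers": 0.5, "linear": [0, 0, 0], "turn": [0, 0, 0]},
  {"fingers": 0.7, "linear": [0, 0, 0], "turn": [0, 0, 0]},
  {"fingers": 1, "linear": [0, 0, 0], "turn": [0, 0, 0]},
  {"fingers": 1, "linear": [0, 0, 0], "turn": [0, 0, 0]},
  {"fingers": 1, "linear": [0, 0, 0], "turn": [0, 0, 0]},
  {"fingers": 1, "linear": [0, 0, 0], "turn": [0, 0, 0]},
], force=20)

```text
time: 13.78
position: [586.7, -1.1, 132.0]
ee_rot: [0.983, 0.185, -0.0, -0.0]
ft_force: [0.3, -1.3, -0.2]
opening: 23.5
finger_force: 10.2
```

step_arm([
  {"fingers": 1, "linear": [0, 0, 0], "turn": [0, 0, 0]},
  {"fingers": 1, "linear": [0, 0, 0], "turn": [0, 0, 0]},
  {"fingers": 1, "linear": [0, 0, -0.008], "turn": [0, 0, 0]},
  {"fingers": 1, "linear": [0, 0, -0.02], "turn": [0, 0, 0]},
  {"fingers": 1, "linear": [0, 0, -0.04], "turn": [0, 0, 0]},
  {"fingers": 1, "linear": [0, 0, -0.06], "turn": [0, 0, 0]},
  {"fingers": 1, "linear": [0, 0, -0.08], "turn": [0, 0, 0]},
  {"fingers": 1, "linear": [0, 0, -0.1], "turn": [0, 0, 0]},
  {"fingers": 1, "linear": [0, 0, -0.12], "turn": [0, 0, 0]},
  {"fingers": 1, "linear": [0, 0, -0.14], "turn": [0, 0, 0]},
  {"fingers": 1, "linear": [0, 0, -0.155], "turn": [0, 0, 0]},
  {"fingers": 1, "linear": [0, 0, -0.165], "turn": [0, 0, 0]},
])

```text
time: 14.78
position: [587.5, -1.1, 300.2]
ee_rot: [0.983, 0.185, 0.002, 0.0]
ft_force: [0.5, -1.1, -1.0]
opening: 23.3
finger_force: 20.0
```

Run:
```python
from h import *
s=read_state(); print(s["opening"],s["finger_force"])
to((480,253.7,297),(480,253.7,255))
```

```text
23.254534857485453 20.000010626390576
at [587.4699  -1.1384 300.1984] tool z [ 0.0036  0.0001 -1.    ] y [ 0.363 -0.932  0.001]
(480, 253.7, 297) -> tool m [-0.0076 -0.2765  0.0028] level turn deg [ 0.0715 -0.1941  0.    ]
(480, 253.7, 255) -> tool m [-0.0077 -0.2765  0.0448] level turn deg [ 0.0715 -0.1941  0.    ]
```

step_arm([
  {"fingers": 1, "linear": [0, -0.008, 0], "turn": [0, 0, 0]},
  {"fingers": 1, "linear": [-0.001, -0.025, 0], "turn": [0, 0, 0]},
  {"fingers": 1, "linear": [-0.002, -0.05, 0], "turn": [0, 0, 0]},
  {"fingers": 1, "linear": [-0.002, -0.08, 0], "turn": [0, 0, 0]},
  {"fingers": 1, "linear": [-0.003, -0.11, 0], "turn": [0, 0, 0]},
  {"fingers": 1, "linear": [-0.004, -0.14, 0], "turn": [0, 0, 0]},
  {"fingers": 1, "linear": [-0.005, -0.17, 0], "turn": [0, 0, 0]},
  {"fingers": 1, "linear": [-0.006, -0.2, 0], "turn": [0, 0, 0]},
  {"fingers": 1, "linear": [-0.006, -0.23, 0], "turn": [0, 0, 0]},
  {"fingers": 1, "linear": [-0.007, -0.255, 0], "turn": [0, 0, 0]},
  {"fingers": 1, "linear": [-0.0075, -0.27, 0], "turn": [0, 0, 0]},
  {"fingers": 1, "linear": [-0.0075, -0.2765, 0], "turn": [0, 0, 0]},
])

```text
time: 15.78
position: [476.8, 256.7, 296.4]
ee_rot: [0.982, 0.187, -0.001, -0.0]
ft_force: [0.2, -0.6, -1.0]
opening: 23.6
finger_force: 20.0
```

step_arm([
  {"fingers": 1, "linear": [0, 0, 0], "turn": [0, 0, 0]},
  {"fingers": 1, "linear": [0, 0, 0], "turn": [0, 0, 0]},
  {"fingers": 1, "linear": [0, 0, 0], "turn": [0, 0, 0]},
  {"fingers": 1, "linear": [0, 0, 0], "turn": [0, 0, 0]},
  {"fingers": 1, "linear": [0, 0, 0.01], "turn": [0, 0, 0]},
  {"fingers": 1, "linear": [0, 0, 0.02], "turn": [0, 0, 0]},
  {"fingers": 1, "linear": [0, 0, 0.025], "turn": [0, 0, 0]},
  {"fingers": 1, "linear": [0, 0, 0.025], "turn": [0, 0, 0]},
  {"fingers": 1, "linear": [0, 0, 0.025], "turn": [0, 0, 0]},
  {"fingers": 1, "linear": [0, 0, 0.025], "turn": [0, 0, 0]},
  {"fingers": 1, "linear": [0, 0, 0.025], "turn": [0, 0, 0]},
])

```text
time: 16.7
position: [479.4, 253.8, 272.3]
ee_rot: [0.983, 0.185, 0.0, -0.0]
ft_force: [-0.6, -0.9, -1.1]
opening: 23.4
finger_force: 20.0
```

Run:
```python
from h import *
im=get_image("wrist"); cv2.imwrite("pics/w5.png",im); sc=get_image("scene"); cv2.imwrite("pics/s5.png",sc)
to((480,253.7,255))
a=cv2.resize(im[150:330,226:406],(400,400),interpolation=cv2.INTER_CUBIC); b=cv2.resize(sc[130:270,380:520],(400,400),interpolation=cv2.INTER_CUBIC)
cv2.imwrite("pics/c5.png",np.hstack([a,b]))
```

```text
at [479.457  253.8021 272.3476] tool z [ 0.0006  0.0003 -1.    ] y [ 0.363 -0.932 -0.   ]
(480, 253.7, 255) -> tool m [0.0005 0.0003 0.0173] level turn deg [-0.0017 -0.037   0.    ]
```

View pics/c5.png

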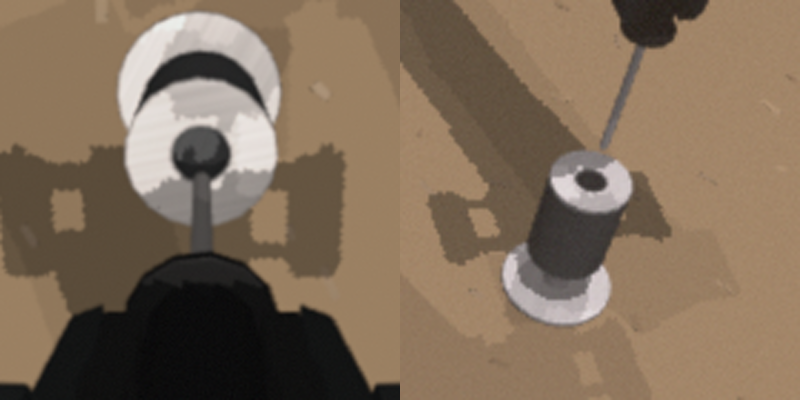

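The wrist crop shows the stem tip ending at (201,173) and the hole centred at about (201,154). The scene crop shows the tip at (603,147), just above the lid, with its hole at (591,181).

Run:
```python
from h import *
k=180/400; f=lambda x,y:(226+x*k,150+y*k); g=lambda x,y:(380+(x-400)*.35,130+y*.35)
print("tip far edge",on_plane("wrist",f(201,173),153.3),"tip ctr",on_plane("wrist",f(201,181.5),153.3))
for y in (152,154,156): print("hole",on_plane("wrist",f(201.3,y),120))
print("hole edges",on_plane("wrist",f(172,154),120),on_plane("wrist",f(231,154),120))
print("lid L/R",on_plane("wrist",f(125,154),120),on_plane("wrist",f(277,154),120))
print("scene tip",on_plane("scene",g(604,147),153.3),"scene hole",on_plane("scene",g(591,181),120))
print("collar ctr-ish stem top", on_plane("wrist",f(201,250),258))
```

```text
tip far edge [482.0578 254.0328 153.3   ] tip ctr [479.2829 252.9551 153.3   ]
hole [480.6464 253.355  120.    ]
hole [479.9237 253.0743 120.    ]
hole [479.2001 252.7932 120.    ]
hole edges [475.9566 263.3096 120.    ] [483.958  242.7036 120.    ]
lid L/R [469.595  279.8012 120.    ] [490.2565 226.5885 120.    ]
scene tip [479.3052 255.0376 153.3   ] scene hole [480.7899 254.6242 120.    ]
collar ctr-ish stem top [494.9802 259.08   258.    ]
```

Tip and hole agree to about 1 mm in both views, so I'll apply a 1 mm correction and lower the probe slowly.

step_arm([
  {"fingers": 1, "linear": [0.0009, 0.0004, 0], "turn": [0, 0, 0]},
  {"fingers": 1, "linear": [0.0009, 0.0004, 0.001], "turn": [0, 0, 0]},
  {"fingers": 1, "linear": [0.0009, 0.0004, 0.003], "turn": [0, 0, 0]},
  {"fingers": 1, "linear": [0.0009, 0.0004, 0.006], "turn": [0, 0, 0]},
  {"fingers": 1, "linear": [0.0009, 0.0004, 0.009], "turn": [0, 0, 0]},
  {"fingers": 1, "linear": [0.0009, 0.0004, 0.012], "turn": [0, 0, 0]},
  {"fingers": 1, "linear": [0.0009, 0.0004, 0.015], "turn": [0, 0, 0]},
  {"fingers": 1, "linear": [0.0009, 0.0004, 0.018], "turn": [0, 0, 0]},
  {"fingers": 1, "linear": [0.0009, 0.0004, 0.02], "turn": [0, 0, 0]},
  {"fingers": 1, "linear": [0.0009, 0.0004, 0.021], "turn": [0, 0, 0]},
  {"fingers": 1, "linear": [0.0009, 0.0004, 0.021], "turn": [0, 0, 0]},
  {"fingers": 1, "linear": [0.0009, 0.0004, 0.021], "turn": [0, 0, 0]},
])

```text
time: 17.8
position: [480.3, 253.7, 251.0]
ee_rot: [0.983, 0.185, -0.0, -0.0]
ft_force: [0.2, -0.1, -0.6]
opening: 23.7
finger_force: 20.0
```

Run:
```python
from h import *
im=get_image("wrist"); sc=get_image("scene")
to((480.3,253.6,202))
a=cv2.resize(im[170:260,271:361],(400,400),interpolation=cv2.INTER_CUBIC); b=cv2.resize(sc[150:240,410:500],(400,400),interpolation=cv2.INTER_CUBIC)
cv2.imwrite("pics/c6.png",np.hstack([a,b]))
```

```text
at [480.3612 253.6856 251.176 ] tool z [ 0.0003  0.0001 -1.    ] y [ 0.363 -0.932 -0.   ]
(480.3, 253.6, 202) -> tool m [-0.0001  0.0001  0.0492] level turn deg [-0.0009 -0.0194  0.    ]
```

View pics/c6.png

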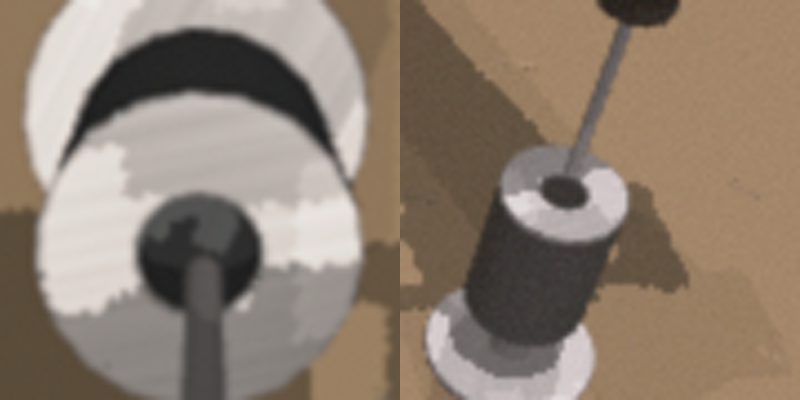

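The tip end is at (204,258) in the wrist crop and the hole centre at (200,252). In the scene crop the tip is at (570,172) and the hole at (564,191). I'll check the numbers.

Run:
```python
from h import *
f=lambda x,y:(271+x*.225,170+y*.225); g=lambda x,y:(410+(x-400)*.225,150+y*.225)
for q in ((204,276),(203.5,273)): print("tip",on_plane("wrist",f(*q),132.2))
print("hole",on_plane("wrist",f(200,252),120))
print("scene tip",on_plane("scene",g(570,172),132.2),"hole",on_plane("scene",g(564,191),120))
```

```text
tip [479.9861 252.3984 132.2   ]
tip [480.4468 252.6676 132.2   ]
hole [480.3571 253.2749 120.    ]
scene tip [479.3473 254.2759 132.2   ] hole [479.7524 254.6786 120.    ]
```

step_arm([
  {"fingers": 1, "linear": [0.0004, -0.0005, 0], "turn": [0, 0, 0]},
  {"fingers": 1, "linear": [0.0004, -0.0005, 0.001], "turn": [0, 0, 0]},
  {"fingers": 1, "linear": [0.0004, -0.0005, 0.003], "turn": [0, 0, 0]},
  {"fingers": 1, "linear": [0.0004, -0.0005, 0.005], "turn": [0, 0, 0]},
  {"fingers": 1, "linear": [0.0004, -0.0005, 0.008], "turn": [0, 0, 0]},
  {"fingers": 1, "linear": [0.0004, -0.0005, 0.011], "turn": [0, 0, 0]},
  {"fingers": 1, "linear": [0.0004, -0.0005, 0.014], "turn": [0, 0, 0]},
  {"fingers": 1, "linear": [0.0004, -0.0005, 0.017], "turn": [0, 0, 0]},
  {"fingers": 1, "linear": [0.0004, -0.0005, 0.02], "turn": [0, 0, 0]},
  {"fingers": 1, "linear": [0.0004, -0.0005, 0.023], "turn": [0, 0, 0]},
  {"fingers": 1, "linear": [0.0004, -0.0005, 0.025], "turn": [0, 0, 0]},
  {"fingers": 1, "linear": [0.0004, -0.0005, 0.026], "turn": [0, 0, 0]},
])

```text
time: 18.9
position: [480.3, 254.2, 224.6]
ee_rot: [0.983, 0.185, -0.0, 0.0]
ft_force: [-0.9, -0.5, -0.9]
opening: 23.3
finger_force: 20.0
```

step_arm([
  {"fingers": 1, "linear": [0, 0, 0.002], "turn": [0, 0, 0]},
  {"fingers": 1, "linear": [0, 0, 0.005], "turn": [0, 0, 0]},
  {"fingers": 1, "linear": [0, 0, 0.008], "turn": [0, 0, 0]},
  {"fingers": 1, "linear": [0, 0, 0.011], "turn": [0, 0, 0]},
  {"fingers": 1, "linear": [0, 0, 0.014], "turn": [0, 0, 0]},
  {"fingers": 1, "linear": [0, 0, 0.017], "turn": [0, 0, 0]},
  {"fingers": 1, "linear": [0, 0, 0.02], "turn": [0, 0, 0]},
  {"fingers": 1, "linear": [0, 0, 0.022], "turn": [0, 0, 0]},
  {"fingers": 1, "linear": [0, 0, 0.023], "turn": [0, 0, 0]},
  {"fingers": 1, "linear": [0, 0, 0.023], "turn": [0, 0, 0]},
  {"fingers": 1, "linear": [0, 0, 0.023], "turn": [0, 0, 0]},
  {"fingers": 1, "linear": [0, 0, 0.023], "turn": [0, 0, 0]},
])

```text
time: 19.9
position: [480.6, 254.3, 202.2]
ee_rot: [0.983, 0.185, 0.0, -0.0]
ft_force: [0.7, 0.1, -1.7]
opening: 23.1
finger_force: 20.0
```

step_arm([
  {"fingers": 1, "linear": [0, 0, 0], "turn": [0, 0, 0]},
  {"fingers": 1, "linear": [0, 0, 0], "turn": [0, 0, 0]},
  {"fingers": 1, "linear": [0, 0, 0], "turn": [0, 0, 0]},
  {"fingers": 1, "linear": [0, 0, 0], "turn": [0, 0, 0]},
  {"fingers": 1, "linear": [0, 0, 0], "turn": [0, 0, 0]},
  {"fingers": 1, "linear": [0, 0, 0], "turn": [0, 0, 0]},
])

```text
time: 20.4
position: [480.4, 254.2, 202.0]
ee_rot: [0.983, 0.185, 0.0, 0.0]
ft_force: [-0.3, -0.0, -0.8]
opening: 23.7
finger_force: 20.0
```

Run:
```python
from h import *
im=get_image("wrist"); sc=get_image("scene")
to((480.3,253.6,202))
a=cv2.resize(im[170:260,271:361],(400,400),interpolation=cv2.INTER_CUBIC); b=cv2.resize(sc[150:240,410:500],(400,400),interpolation=cv2.INTER_CUBIC)
cv2.imwrite("pics/c7.png",np.hstack([a,b]))
```

```text
at [480.4381 254.2109 201.9992] tool z [-0. -0. -1.] y [ 0.363 -0.932  0.   ]
(480.3, 253.6, 202) -> tool m [-0.0004  0.0005 -0.    ] level turn deg [ 0.0017  0.0018 -0.    ]
```

View pics/c7.png

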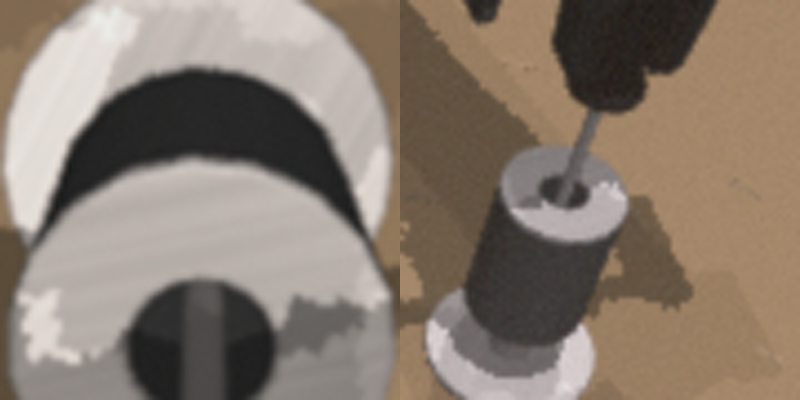

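The stem passes through the centre of the hole: in the wrist crop the stem is at x≈203 and the hole spans 130–274. The scene crop shows it centred as well. The probe is held at 20 N, still, with the tip about 37 mm below the lid.

```bash
python3 -c "
from bench import *
print(hand_in())"
```

```text
the job is handed in; nothing more can be done
None
```

I handed the job in with the jar released upright and centred on the stand, and the probe held still and upright through the centre of the lid hole, its tip about 37 mm below the lid's top; the hand-in returned no verdict.

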